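# Start an absorbance reading on a spectrophotometer

### The arm

A 6-joint arm with a two-finger parallel gripper is mounted at the origin on the work surface. World frame = base frame: x ahead of the robot, y to its left, z up, the work surface at z = 0. Lengths are in mm, angles in degrees, forces in N, time in s.
With the tool pointing down it reaches from about 300 to 850 mm from the base axis. Payload 4.2 kg.
Tool frame: the origin (TCP) lies on the centre line of the jaws, within the pads' length; the fingertips stand 14 mm ahead of it and the grasp point (between the pads) lies 5 mm behind it; z points along the fingers, y is the direction in which the jaws open and shut (so a half turn about z gives the same grasp; the last joint's range is limited). The gripper opens to 91 mm and grips with 3 to 60 N. Pads are 32 mm wide; open, the fingers measure 118 mm over their backs; the gripper's body (76 mm by 178 mm) begins 60 mm behind the grasp point.
Start: joints at [-76.604, 18.312, 89.639, -0, 72.044, -1.146], TCP at [144.375, -556.595, 227.976] pointing down, gripper open.
Joint ranges: [-177.97, 177.97], [-48.28, 115.42], [12.27, 149.76], [-77.06, 257.06], [2.81, 150.46], [-146.56, 146.56]. Speed limits (degrees/s): [147.25, 147.25, 180, 180, 180, 180].

### API

Orientations are given as [roll, pitch, yaw] about the fixed x, y, z axes, in that order (R = Rz(yaw) Ry(pitch) Rx(roll)).
In Python, from workcell import env gives the robot as it stands.
- The arm moves only by the tool play_rows, never from a script. Its argument "increments" is a list of rows, each a list of 5 numbers: the shift along the world's x, y, z in mm, then the turn about the world's z in degrees, then the closure, from 0 (fully open) to 1 (shut). In form: [[x, y, z, yaw, fingers], ...]. A call has 1 to 20 rows; each row shifts and turns the commanded pose from where the row before left it; what a row does not reach is not made up. A row lasts 1/8 s, in which the tool goes at most 62.5 mm and 10.7 degrees, less where a joint would pass 70% of its speed; a pose out of reach is approached as far as the arm can. A call is refused whole if a number of a shift passes 62.5 or a number of a turn 10.7, either way. A call with a gripper value outside its range is refused whole. The fingers move at their own pace and stop on an object; "newtons" is the grip in N (left out, the last holds). Time passes only in rows, so rows that do not move let the fingers close. It gives the time, the measured TCP pose, the force and the opening at its end, in the units of the state.
- env.state(): the state, without advancing time (a new reading comes with each control period).
- env.grab_frame(name): name is "side" or "top" or "wrist"; returns the picture (480x640x3 uint8, red, green, blue); there is no depth.
- env.calibration(name): a dict with "fx", "fy", "cx", "cy" (pixels), "R" (3x3) and "t" (3): a world point X has camera coordinates R X + t; the wrist camera has in their place "hand_eye" (4x4, takes a point from camera to tool coordinates, whose origin is the TCP and whose axes are the flange's). Camera axes: x right, y down, z forward; pixel columns grow to the right and rows downward; lengths in mm; the calibration is good to about 2 mm. A picture is of the moment at which its call begins: read the wrist's pose just before it. calibration takes no time and is no camera call.
- env.job_done(): hands the job in, once; it reports no verdict.
The state is a dict: "time_s": time; "qpos": joint angles; "qvel": joint speeds; "effort": joint torques, N m; "ee_pos": TCP position; "ee_rot": TCP orientation; "force": force on the tool from outside, world axes, zero at the start; "torque": the same for the moment, N m; "gripper_width": finger opening in mm.
Only numpy, scipy, OpenCV 4.12 (cv2) and the standard library are available. Lean on these libraries where they do the work, as an engineer would, in place of code of your own. Each camera call takes 0.05 s, during which the arm holds its last target.

### The job

Start a reading on the spectrophotometer: with the fingertips gently push the open sample-compartment lid down until it is fully shut, then tap the blue ZERO key, then the yellow CELL key, then the green READ key, pressing each one lightly and letting it come back up before the next. Press no key while the lid is open, never press the red STOP key, and do not lift or shove the instrument or disturb the other things on and around it. Finish with the lid still shut and the hand clear.

Things in the scene. Friction and masses are not known exactly. Their poses are not given: they have to be found in the camera images.
- spectrophotometer: white benchtop spectrophotometer, 340 deep (x) x 400 wide (y) x 160 mm tall, 7 kg, loose on rubber feet. Origin under its centre; x from its front (facing the robot) to its back, y left, z up. Front left: grey console rising to the back at 22.4 degrees, with a display and a row of keys, left to right red, yellow, blue, green. Front right: sample compartment with lid. Rear: flat deck 145 mm high
- lid (a joint): opening angle of the sample compartment lid, rad: 0 = shut, 1.3 = the end of its swing. A stiff hinge keeps it where it is left (about 2 to 4 N at the lid's front closes it); 0.25 kg. Its cover sits on a foam seal that gives 1 mm for each 4 N. A flat grey plate 155 mm long from its hinge to its front edge, 165 mm wide, outer face 14 mm above the hinge line when shut
- lid_hinge (a point): middle of the lid's hinge line, which runs along the instrument's y axis at the rear of the lid, 145.5 mm above the bench. The point's own x axis turns with the lid: it points from the lid's front edge to the hinge
- lid_top (a point): point on the lid's outer (upper) face, mid-width, 125 mm from the hinge line and 30 mm from the front edge; moves with the lid. Its z axis points out of that face
- key_zero (a joint): travel of the blue ZERO key, m (0 = up, 0.008 = fully down): cap 22 x 24 mm standing 12 mm proud of the console on a springy dome. It travels 8 mm straight into the console (1 N starts it, 4 N takes it 3 mm down, 9 N to the stop) and springs back; a press registers beyond 3 mm, so a push of 5 to 7 N is enough
- key_zero_top (a point): centre of the top face of the blue key (ZERO, marked with a ring, third from the left) while it is not pressed; it moves with the key. Keys stand 40 mm apart in one row below the display
- key_cell (a joint): travel of the yellow CELL key, m; same build as the blue one
- key_cell_top (a point): centre of the top face of the yellow key (CELL, marked with three bars, second from the left) while it is not pressed; it moves with the key. Keys stand 40 mm apart in one row below the display
- key_read (a joint): travel of the green READ key, m; same build as the blue one
- key_read_top (a point): centre of the top face of the green key (READ, marked with a triangle, at the right end) while it is not pressed; it moves with the key. Keys stand 40 mm apart in one row below the display
- key_stop (a joint): travel of the red STOP key, m, at the left end of the row; same build as the blue one. Never to be pressed
- cuvette_box: closed plastic box of cuvettes, blue with a clear lid, 60 x 100 x 38 mm, lying on the rear deck of the spectrophotometer; origin under its centre. Leave it alone
- marker: flat yellow highlighter with black cap, 112 x 20 x 15 mm, lying on the rear deck of the spectrophotometer behind the lid; origin near the middle of its underside, x along it. Leave it alone
- wash_bottle: white squeeze bottle with red cap and spout, 68 mm across, 198 mm tall, standing; origin under its centre. Leave it alone
- mouse: black computer mouse, 100 x 60 x 36 mm; origin under its centre. Leave it alone
- beaker: glass beaker, 72 mm across, 90 mm tall, standing; origin under its centre. Leave it alone
- amber_bottle: amber reagent bottle with white cap, 64 mm across, 130 mm tall, standing; origin under its centre. Leave it alone
- tip_box: orange pipette-tip rack, 80 x 120 x 59 mm; origin under its centre. Leave it alone

How it is judged (in metres and radians):
On the way, in this order (a step that is already met when the one before it is completed fails the run):
1. the lid is pushed fully shut (within 0.03 rad) (value of joint lid below 0.03 rad), for 0.1 s.
2. then the blue ZERO key alone is pressed by the fingers (more than 3 mm) (value of joint key_zero above 0.003 m and contact force between the fingers and spectrophotometer above 0.2 N and value of joint lid below 0.05 rad and value of joint each of key_cell, key_read below 0.0015 m), for 0.02 s.
3. then ZERO is let up (value of joint key_zero below 0.0015 m), for 0.02 s.
4. then the yellow CELL key alone is pressed (value of joint key_cell above 0.003 m and contact force between the fingers and spectrophotometer above 0.2 N and value of joint lid below 0.05 rad and value of joint each of key_zero, key_read below 0.0015 m), for 0.02 s.
5. then CELL is let up (value of joint key_cell below 0.0015 m), for 0.02 s.
6. then the green READ key alone is pressed (value of joint key_read above 0.003 m and contact force between the fingers and spectrophotometer above 0.2 N and value of joint lid below 0.05 rad and value of joint each of key_zero, key_cell below 0.0015 m), for 0.02 s.
At the end, for the whole second after the job is handed in: lid shut within 0.04 rad, every key back up (less than 1.5 mm down), instrument standing within 10 mm of where it was, every other listed thing within 20 mm of where it was (value of joint lid below 0.04 rad and value of joint each of key_zero, key_cell, key_read, key_stop below 0.0015 m and distance of spectrophotometer from where it was at the start of the episode below 0.01 m and angle between spectrophotometer's own z axis and vertical below 0.03 rad and linear speed of spectrophotometer below 0.01 m/s and distance of each of cuvette_box, marker, wash_bottle, mouse, beaker, amber_bottle, tip_box from where it was at the start of the episode below 0.02 m); the robot touches nothing.
It fails at once if the red STOP key is pressed, or any key is pressed (more than 1.5 mm) while the lid is open (over 0.05 rad) (value of joint key_stop above 0.0015 m or (value of joint lid above 0.05 rad and value of joint any of key_zero, key_cell, key_read above 0.0015 m)).
It fails at once if a key is pushed with more than 20 N, or any part of the instrument with more than 25 N (contact force between any of the fingers, the arm and spectrophotometer above 25 N or (value of joint any of key_zero, key_cell, key_read above 0.001 m and contact force between the fingers and spectrophotometer above 20 N)).
It fails at once if the lid is slammed (falls faster than 4 rad/s) (velocity of joint lid below -4 rad/s).
It fails at once if the instrument is lifted, tipped or shoved (10 mm, or 0.03 rad) (distance of spectrophotometer from where it was at the start of the episode above 0.01 m or angle between spectrophotometer's own z axis and vertical above 0.03 rad).
It fails at once if another thing is knocked, lifted or carried (moved more than 20 mm) (distance of any of cuvette_box, marker, wash_bottle, mouse, beaker, amber_bottle, tip_box from where it was at the start of the episode above 0.02 m).
It also fails if it takes over 51 s, if anything falls off the work surface, if the arm or the gripper's body presses on something with over 40 N, if the wrist force passes 120 N, or if a joint passes its speed limit or range.

## Working session

There is one attempt and no reset: what is moved stays moved. The work goes in short steps, Python scripts to look and compute and a tool call to move; the robot and the scene stay as the last step left them, time stands still between calls to the robot, and variables do not carry over. Pictures are saved under pics/ and viewed, and the job is handed in when it is done.

Besides the shell and the picture viewer there is one more tool, called after "Call:" as name(argument=value, ...) on one line, values as JSON. play_rows: Moves the arm, as the interface text tells. Its arguments: {"type":"object","properties":{"increments":{"type":"array"},"newtons":{"type":"number"}},"required":["increments"]}

```bash
mkdir -p pics; ls; cat > h.py <<'E'
from workcell import env
import cv2, numpy as np, json
def snap(n,f):
    im=env.grab_frame(n); cv2.imwrite('pics/'+f, im[:,:,::-1]); return im
E
python3 - <<'E'
from h import *
print(env.state())
for n in ['side','top','wrist']:
    snap(n,n+'0.png'); print(n,env.calibration(n))
E
```

```text
pics
{'time_s': 0.0, 'qpos': array([-7.66035193e+01,  1.83516811e+01,  8.97063376e+01, -2.22185111e-03,
        7.20445257e+01, -1.14752660e+00]), 'qvel': array([ 0.03250793,  0.03571022,  0.09097938, -0.03302042, -0.00319039,
        0.0096344 ]), 'effort': array([-9.27402034e-04, -4.12461054e+01, -2.31967092e+01,  7.25116907e-02,
        4.57060256e-02, -1.46887792e-04]), 'ee_pos': array([ 144.25725545, -556.10913445,  227.12033169]), 'ee_rot': array([-1.79897434e+02,  5.83521011e-05,  1.45446942e+01]), 'force': array([ 0.53802001, -0.55129083,  0.14628394]), 'torque': array([ 0.01892414, -0.00203079, -0.01758648]), 'gripper_width': 91.06749598066878}
side {'fx': 523.4945274623901, 'fy': 523.4945274623901, 'cx': 319.407490054557, 'cy': 236.140935364048, 'R': array([[ 0.69513659, -0.71877237, -0.0123046 ],
       [-0.4521037 , -0.42380108, -0.78485342],
       [ 0.55891625,  0.55114329, -0.61955928]]), 't': array([-396.04960069,  329.85250601, 1356.02488454])}
top {'fx': 494.0105927404583, 'fy': 494.0105927404583, 'cx': 321.5101213501671, 'cy': 241.4709914772232, 'R': array([[-0.00910758, -0.99995493,  0.00268154],
       [-0.99393787,  0.00875888, -0.10959374],
       [ 0.10956531, -0.00366341, -0.99397285]]), 't': array([ -58.181074  ,  555.77360787, 1316.917076  ])}
wrist {'fx': 425.4344875343426, 'fy': 425.4344875343426, 'cx': 319.5724609780829, 'cy': 245.69528461228333, 'hand_eye': array([[ 1.38536734e-03, -9.63281899e-01, -2.68488479e-01,
         7.45294935e+01],
       [ 9.99998975e-01,  1.23729928e-03,  7.20693565e-04,
         1.61807636e+00],
       [-3.62030464e-04, -2.68489202e-01,  9.63282626e-01,
        -1.55928975e+02],
       [ 0.00000000e+00,  0.00000000e+00,  0.00000000e+00,
         1.00000000e+00]])}
```

View pics/side0.png

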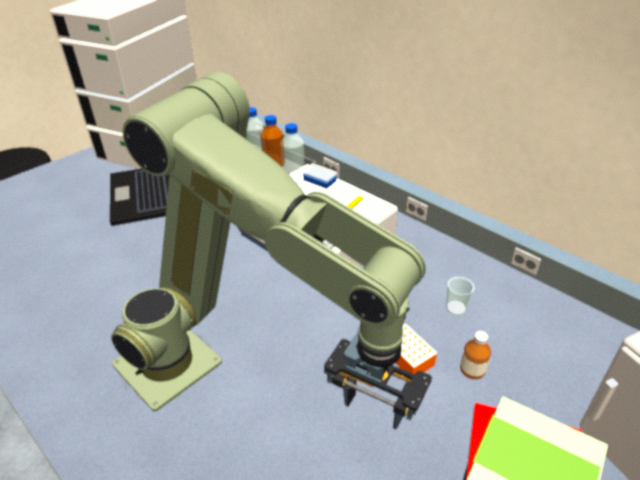

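View pics/top0.png

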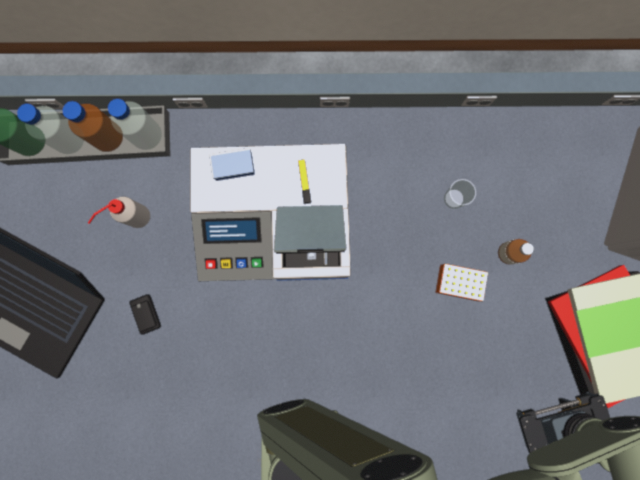

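View pics/wrist0.png

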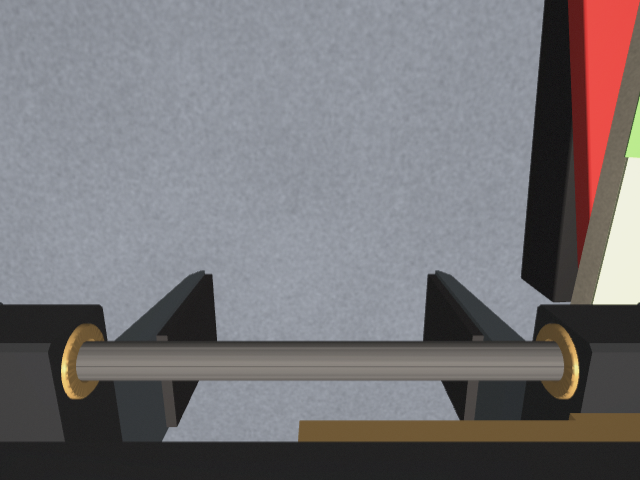

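```bash
python3 - <<'E'
import cv2
im=cv2.imread('pics/top0.png')[135:290,180:360]
cv2.imwrite('pics/topz.png',cv2.resize(im,None,fx=4,fy=3.8,interpolation=cv2.INTER_CUBIC)[:600,:800])
E
```

```text
(no output)
```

View pics/topz.png

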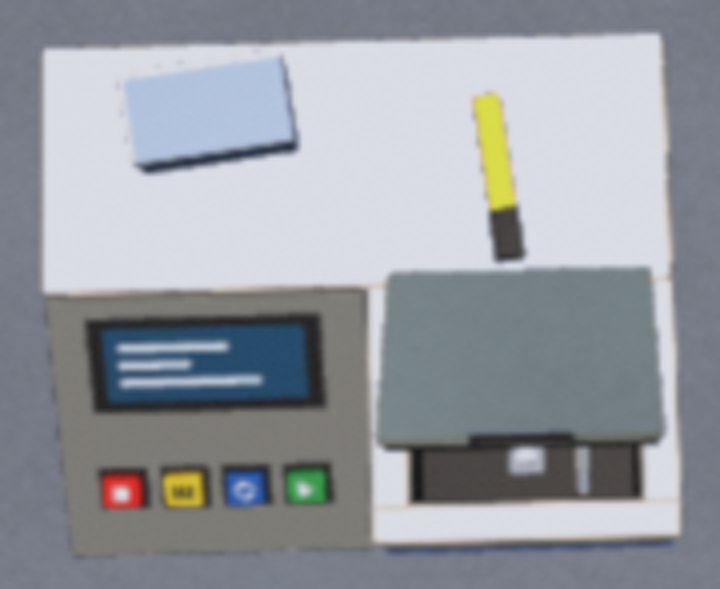

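```bash
cat >> h.py <<'E'
def camray(n,uv,st=None):
    c=env.calibration(n)
    d=np.array([(uv[0]-c['cx'])/c['fx'],(uv[1]-c['cy'])/c['fy'],1.])
    if n!='wrist':
        R=np.array(c['R']);t=np.array(c['t'])
        return -R.T@t, R.T@d
    from scipy.spatial.transform import Rotation as Ro
    H=np.array(c['hand_eye']);T=Ro.from_euler('xyz',st['ee_rot'],degrees=True).as_matrix()
    return T@H[:3,3]+st['ee_pos'], T@(H[:3,:3]@d)
def atz(n,uv,z,st=None):
    o,d=camray(n,uv,st); return o+d*(z-o[2])/d[2]
E
python3 - <<'E'
from h import *
def z(u,v): return (180+(u+.5)/4-.5,135+(v+.5)/3.8-.5)
for nm,p,h in [('RL',(42,48),145),('RR',(660,35),145),('FLdeck',(45,293),145),('frontR',(680,536),145),('front C',(373,543),145),('frontL',(75,555),0),('lidHL',(390,270),145),('lidHR',(650,265),145),('lidFL',(378,445),200),('lidFR',(663,442),200)]+[(k,p,H) for H in (60,80,100,120) for k,p in zip('rybg',[(123,490),(184,488),(246,487),(306,485)])]:
    print(nm,h,atz('top',z(*p),h).round(1))
E
```

```text
RL 145 [786.9 269.6 145. ]
RR 145 [ 792.6 -124.   145. ]
FLdeck 145 [620.6 264.4 145. ]
frontR 145 [ 456.8 -131.6  145. ]
front C 145 [453.9  58.4 145. ]
frontL 0 [452.6 278.1   0. ]
lidHL 145 [634.1  48.  145. ]
lidHR 145 [ 636.1 -115.5  145. ]
lidFL 200 [513.   50.3 200. ]
lidFR 200 [ 513.4 -119.1  200. ]
r 60 [495.6 232.3  60. ]
y 60 [496.6 191.9  60. ]
b 60 [496.9 150.8  60. ]
g 60 [498. 111.  60.]
r 80 [494.2 227.9  80. ]
y 80 [495.3 188.1  80. ]
b 80 [495.6 147.6  80. ]
g 80 [496.6 108.4  80. ]
r 100 [492.9 223.5 100. ]
y 100 [493.9 184.3 100. ]
b 100 [494.2 144.4 100. ]
g 100 [495.2 105.9 100. ]
r 120 [491.5 219.  120. ]
y 120 [492.5 180.5 120. ]
b 120 [492.9 141.2 120. ]
g 120 [493.9 103.3 120. ]
```

Call:
play_rows(increments=[[0,0,57,0,1],[0,0,57,0,1],[0,0,57,0,1],[31,49,0,6,1],[31,49,0,6,1],[31,49,0,6,1],[31,49,0,6,1],[31,49,0,6,1],[31,49,0,6,1],[31,49,0,6,1],[31,49,0,6,1],[31,49,0,6,1],[31,49,0,6,1],[31,49,0,6,1],[31,49,0,6,1],[0,0,0,4,1],[0,0,0,0,1]], newtons=20)

```text
time_s: 2.28
ee_pos: [516.4, 32.0, 398.4]
ee_rot: [-179.9, 0.0, 90.6]
force: [0.5, -0.2, 0.2]
gripper_width: 0.6
```

```bash
python3 - <<'E'
from h import *
s=env.state(); print(s['ee_pos'],s['ee_rot'],s['force'],s['gripper_width'],s['time_s'],s['qpos'])
snap('wrist','w1.png')
E
```

```text
[516.43170167  31.97456697 398.3627625 ] [-1.79925843e+02  1.23402027e-02  9.05628871e+01] [ 0.50635273 -0.15621447  0.24618127] 0.5812511738174733 2.275 [ 2.27566405e+00  9.72502333e+00  7.73065020e+01 -1.01324674e-02
  9.30429676e+01  1.71225367e+00]
```

View pics/w1.png

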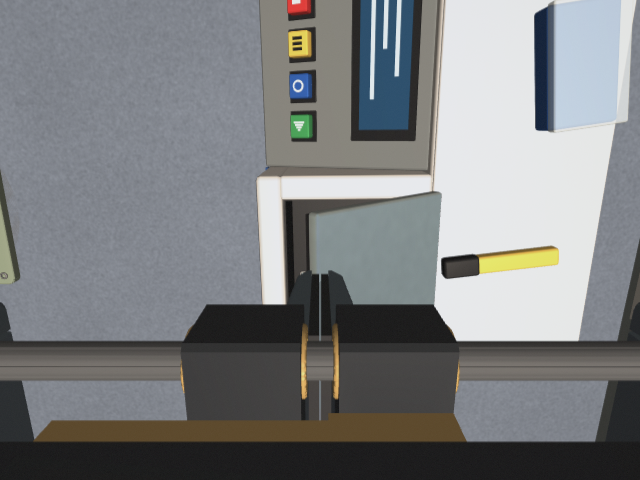

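```bash
python3 - <<'E'
import cv2
im=cv2.imread('pics/w1.png')[0:300,250:450]
cv2.imwrite('pics/w1z.png',cv2.resize(im,None,fx=2,fy=2,interpolation=cv2.INTER_CUBIC))
im=cv2.imread('pics/w1.png')[0:150,270:330]
cv2.imwrite('pics/w1k.png',cv2.resize(im,None,fx=4,fy=4,interpolation=cv2.INTER_CUBIC))
E
```

```text
(no output)
```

View pics/w1z.png

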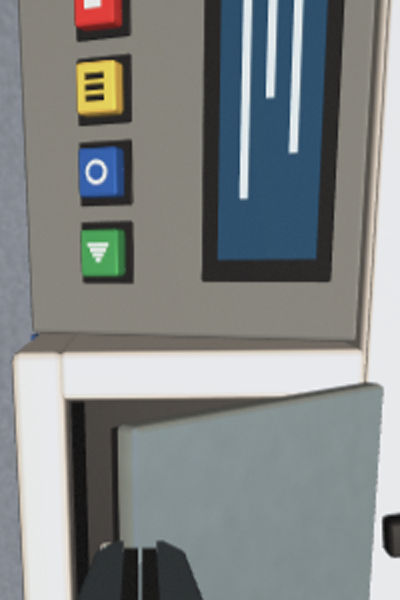

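View pics/w1k.png

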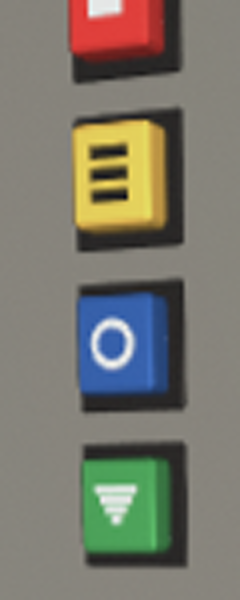

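```bash
cat >> h.py <<'E'
def tri(rays):
    A=np.zeros((3,3));b=np.zeros(3)
    for o,d in rays:
        d=d/np.linalg.norm(d);P=np.eye(3)-np.outer(d,d);A+=P;b+=P@o
    X=np.linalg.solve(A,b)
    return X,[np.linalg.norm(np.cross(X-o,d/np.linalg.norm(d))).round(1) for o,d in rays]
E
python3 - <<'E'
from h import *
s=env.state()
def z(u,v): return (180+(u+.5)/4-.5,135+(v+.5)/3.8-.5)
def k(u,v): return (270+(u+.5)/4-.5,(v+.5)/4-.5)
def w(u,v): return (250+(u+.5)/2-.5,(v+.5)/2-.5)
for n,a,b in [('y',(184,488),k(115,174)),('b',(246,487),k(117,342)),('g',(306,485),k(122,503)),('lidF',(378,443),w(119,428)),('lidH',(390,271),w(382,386)),('lipFL',(373,543),w(14,353)),('deckFR',(368,290),w(365,350)),
 ('dispFR',(325,405),w(332,281))]:
    X,e=tri([camray('top',z(*a)),camray('wrist',b,s)]); print(n,X.round(1),e)
E
```

```text
y [493.5 183.1 105.9] [np.float64(0.1), np.float64(0.1)]
b [493.9 144.9 100. ] [np.float64(0.6), np.float64(0.6)]
g [495.  106.3  98.7] [np.float64(0.4), np.float64(0.4)]
lidF [508.6  45.4 255.9] [np.float64(0.6), np.float64(0.6)]
lidH [630.9  46.9 153.8] [np.float64(1.0), np.float64(1.0)]
lipFL [454.3  58.8 139.8] [np.float64(0.2), np.float64(0.2)]
deckFR [621.5  62.1 146.3] [np.float64(1.0), np.float64(1.0)]
dispFR [546.8  84.  311.6] [np.float64(25.6), np.float64(25.6)]
```

Call:
play_rows(increments=[[16,-35,0,0,1],[16,-34,0,0,1],[0,0,-45,0,1],[0,0,-45,0,1],[0,0,-33,0,1],[0,0,0,0,1]])

```text
time_s: 3.08
ee_pos: [546.5, -38.3, 273.9]
ee_rot: [-179.7, -0.0, 90.4]
force: [0.2, 0.1, -0.4]
gripper_width: 0.5
```

```bash
python3 - <<'E'
from h import *
snap('top','t2.png');snap('wrist','w2.png')
s=env.state(); print(s['ee_pos'],s['force'])
import cv2
a=cv2.imread('pics/t2.png')[120:320,160:400];cv2.imwrite('pics/t2z.png',cv2.resize(a,None,fx=3,fy=3,interpolation=cv2.INTER_CUBIC))
E
```

```text
[548.76773643 -38.174942   277.36969066] [ 0.0220985  -0.16879773  0.92538693]
```

View pics/t2z.png

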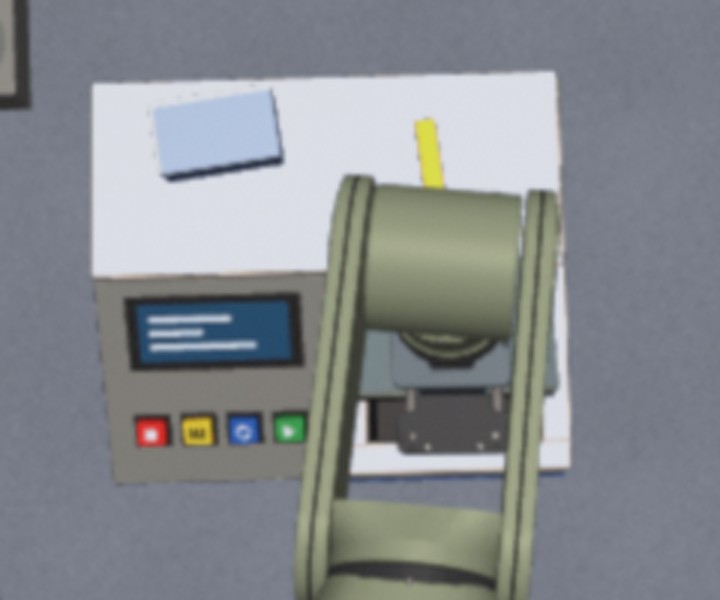

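View pics/w2.png

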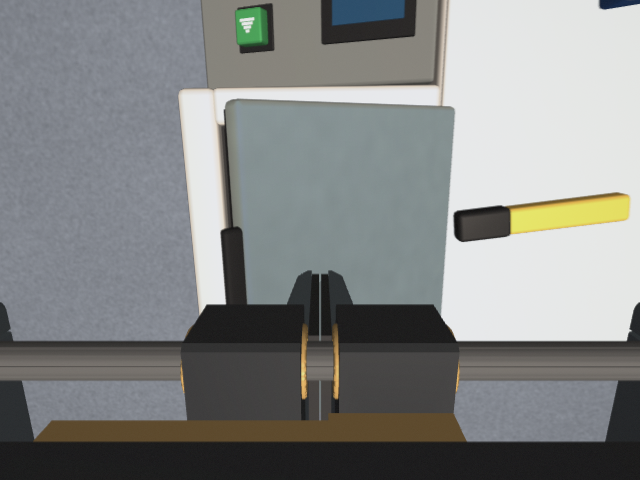

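Call:
play_rows(increments=[[0,0,-10,0,1],[0,0,-10,0,1],[0,0,-6,0,1],[-4,0,-4,0,1],[-4,0,-4,0,1],[-4,0,-5,0,1],[-4,0,-5,0,1],[0,0,0,0,1]])

```text
time_s: 4.18
ee_pos: [531.5, -37.5, 231.5]
ee_rot: [-179.9, -0.0, 90.5]
force: [0.5, 0.7, 0.4]
gripper_width: 0.5
```

```bash
python3 - <<'E'
from h import *
snap('wrist','w3.png')
s=env.state(); print(s['ee_pos'],s['force'])
E
```

```text
[531.80084088 -37.52766734 231.69284422] [0.56915683 0.06945019 0.12692925]
```

View pics/w3.png

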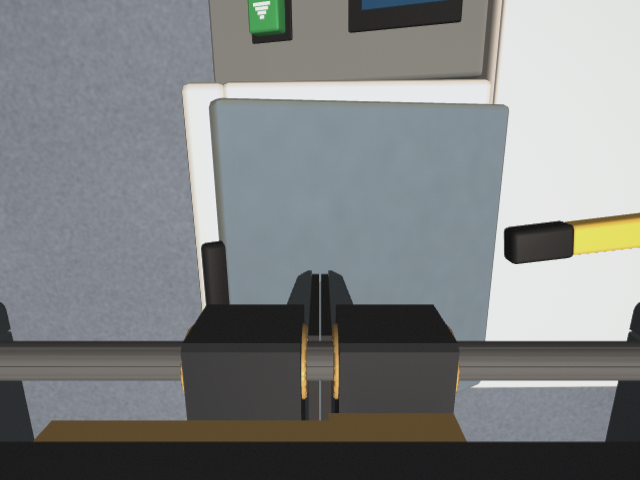

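Call:
play_rows(increments=[[-4,0,-5,0,1],[-3,0,-6,0,1],[-3,0,-5,0,1],[-3,0,-6,0,1],[-2,0,-6,0,1],[-2,0,-6,0,1],[-2,0,-6,0,1],[-1,0,-5,0,1],[0,0,0,0,1]])

```text
time_s: 5.35
ee_pos: [512.1, -37.5, 186.5]
ee_rot: [-180.0, -0.0, 90.5]
force: [0.0, -0.1, 0.5]
gripper_width: 0.3
```

```bash
python3 - <<'E'
from h import *
snap('wrist','w4.png')
s=env.state(); print(s['ee_pos'],s['force'])
E
```

```text
[512.35444018 -37.50577081 186.76335159] [-0.14444667 -0.00313355  0.33111948]
```

View pics/w4.png

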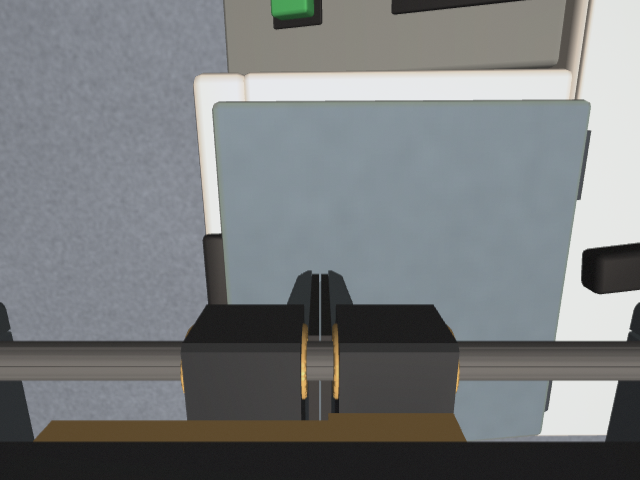

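Call:
play_rows(increments=[[-1,0,-4,0,1],[0,0,-4,0,1],[0,0,-3,0,1],[0,0,-1,0,1],[0,0,0,0,1]])

```text
time_s: 6.02
ee_pos: [511.4, -37.6, 174.9]
ee_rot: [180.0, -0.0, 90.5]
force: [-1.2, 0.1, -0.5]
gripper_width: 0.7
```

Call:
play_rows(increments=[[0,0,-1,0,1],[0,0,0,0,1]])

```text
time_s: 6.28
ee_pos: [511.5, -37.6, 174.0]
ee_rot: [180.0, 0.0, 90.5]
force: [-0.8, 0.9, 0.7]
gripper_width: 0.5
```

Call:
play_rows(increments=[[0,0,-1,0,1],[0,0,0,0,1]])

```text
time_s: 6.52
ee_pos: [511.4, -37.6, 173.0]
ee_rot: [180.0, 0.0, 90.5]
force: [0.5, 0.5, 1.1]
gripper_width: 0.5
```

Call:
play_rows(increments=[[0,0,-1,0,1],[0,0,0,0,1]])

```text
time_s: 6.78
ee_pos: [511.4, -37.6, 172.3]
ee_rot: [180.0, 0.0, 90.5]
force: [-0.7, -0.3, 2.9]
gripper_width: 0.2
```

Call:
play_rows(increments=[[0,0,-1,0,1],[0,0,0,0,1]])

```text
time_s: 7.02
ee_pos: [511.4, -37.6, 171.5]
ee_rot: [180.0, 0.0, 90.5]
force: [-2.1, 0.9, 6.2]
gripper_width: 0.4
```

Call:
play_rows(increments=[[0,0,-1,0,1],[0,0,0,0,1]])

```text
time_s: 7.28
ee_pos: [511.4, -37.6, 170.9]
ee_rot: [180.0, 0.0, 90.5]
force: [-3.4, 1.2, 8.5]
gripper_width: 0.2
```

Call:
play_rows(increments=[[0,0,-0.5,0,1],[0,0,0,0,1],[0,0,0,0,1]])

```text
time_s: 7.65
ee_pos: [511.4, -37.6, 170.6]
ee_rot: [179.9, 0.0, 90.5]
force: [-1.7, -0.3, 8.6]
gripper_width: 0.3
```

Call:
play_rows(increments=[[0,0,10,0,1],[0,0,50,0,1],[0,0,50,0,1],[-5,45,40,0,1],[-5,45,0,0,1],[-5,47,0,0,1],[0,0,0,0,1],[0,0,0,0,1]])

```text
time_s: 8.65
ee_pos: [496.4, 99.1, 319.2]
ee_rot: [-180.0, 0.0, 90.6]
force: [0.2, -0.6, 0.6]
gripper_width: 0.8
```

```bash
python3 - <<'E'
from h import *
s=env.state(); print(s['ee_pos'],s['ee_rot'],s['force'])
im=snap('wrist','w5.png'); snap('top','t5.png')
import pickle; pickle.dump(s,open('s5.pkl','wb'))
a=cv2.imread('pics/t5.png')[120:320,160:400];cv2.imwrite('pics/t5z.png',cv2.resize(a,None,fx=3,fy=3,interpolation=cv2.INTER_CUBIC))
E
```

```text
[496.35130284  99.09064058 319.20755325] [-1.79981035e+02  4.28876354e-02  9.05662584e+01] [ 0.18766913 -0.59267475  0.57780624]
```

View pics/w5.png

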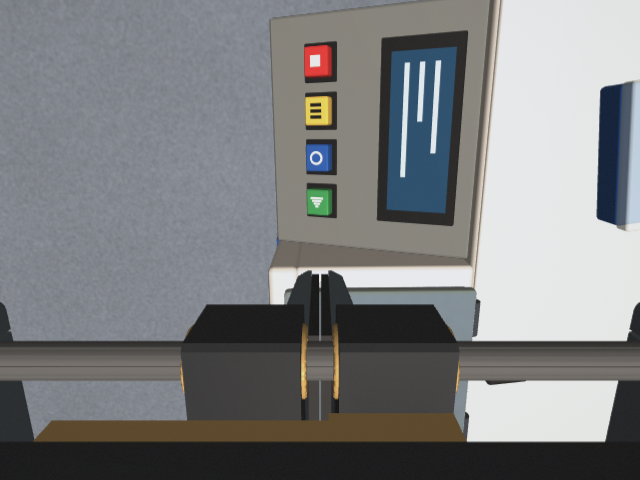

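View pics/t5z.png

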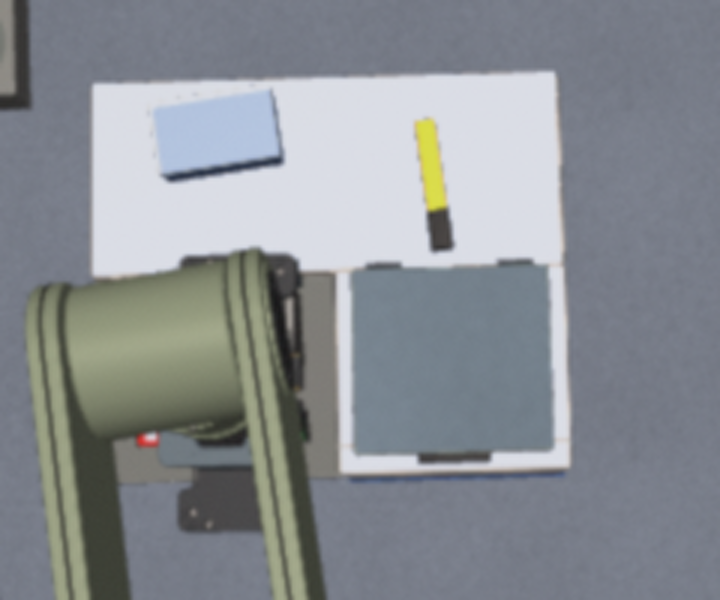

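```bash
python3 - <<'E'
import cv2
im=cv2.imread('pics/w5.png')[30:230,290:350]
cv2.imwrite('pics/w5k.png',cv2.resize(im,None,fx=6,fy=3,interpolation=cv2.INTER_CUBIC))
E
```

```text
(no output)
```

View pics/w5k.png

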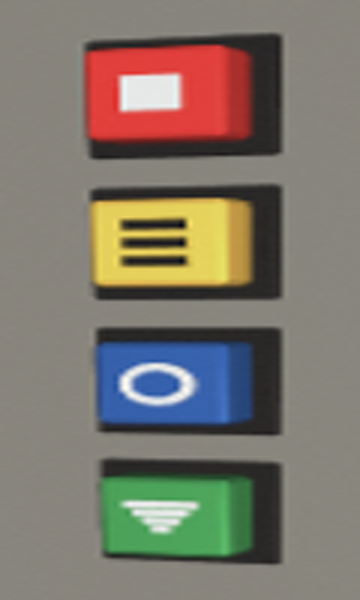

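```bash
python3 - <<'E'
from h import *
import pickle
from scipy.optimize import least_squares
s5=pickle.load(open('s5.pkl','rb'))
s1=dict(ee_pos=np.array([516.43,31.97,398.36]),ee_rot=np.array([-179.926,.0123,90.563]))
def z(u,v): return (180+(u+.5)/4-.5,135+(v+.5)/3.8-.5)
def k(u,v): return (270+(u+.5)/4-.5,(v+.5)/4-.5)
def q(u,v): return (290+(u+.5)/6-.5,30+(v+.5)/3-.5)
obs=[('wrist',s5,i,q(*p)) for i,p in [(-2,(151,92)),(-1,(155,243)),(0,(157,384)),(1,(161,514))]]
obs+=[('wrist',s1,i,k(*p)) for i,p in [(-1,(110,174)),(0,(112,343)),(1,(116,503))]]
topo=[('top',None,i,z(*p)) for i,p in [(-2,(121,492)),(-1,(183,490)),(0,(245,489)),(1,(305,488))]]
def res(p,ob):
    r=[]
    for n,s,i,uv in ob:
        P=p[:3]+i*40*np.array([np.sin(p[3]),-np.cos(p[3]),0])
        o,d=camray(n,uv,s); d=d/np.linalg.norm(d); v=P-o; r+=list(v-d*(v@d))
    return np.array(r)
for nm,ob in [('w',obs),('t',topo),('all',obs+topo)]:
    f=least_squares(res,[494,145,100,0.01],args=(ob,)); print(nm,f.x.round(3),np.sqrt(np.mean(f.fun**2)))
E
```

```text
w [4.91745e+02 1.46745e+02 8.68720e+01 1.90000e-02] 0.1861048210039986
t [4.93967e+02 1.48342e+02 8.27240e+01 1.30000e-02] 0.22703174620733327
all [4.92400e+02 1.46683e+02 9.14430e+01 1.50000e-02] 0.5619438519050057
```

Call:
play_rows(increments=[[-10,48,-40,0,1],[0,0,-50,0,1],[0,0,-50,0,1],[0,0,-50,0,1],[0,0,-4,0,1],[0,0,0,0,1],[0,0,0,0,1]])

```text
time_s: 9.62
ee_pos: [488.2, 147.0, 128.2]
ee_rot: [179.7, -0.1, 90.5]
force: [0.1, -0.5, -0.3]
gripper_width: 0.6
```

```bash
python3 - <<'E'
from h import *
s=env.state(); print(s['ee_pos'],s['force'])
snap('wrist','w6.png'); snap('side','s6.png')
a=cv2.imread('pics/s6.png')[120:320,200:420];cv2.imwrite('pics/s6z.png',cv2.resize(a,None,fx=3,fy=3,interpolation=cv2.INTER_CUBIC))
E
```

```text
[488.22874662 146.95379803 128.17772589] [ 0.11658659 -0.5048505  -0.28991526]
```

View pics/w6.png

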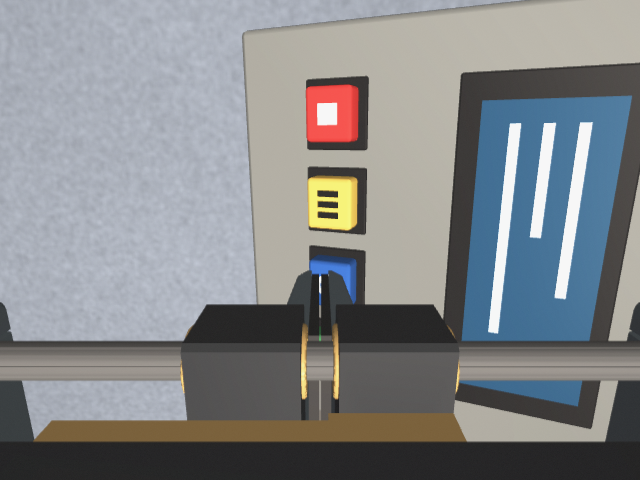

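View pics/s6z.png

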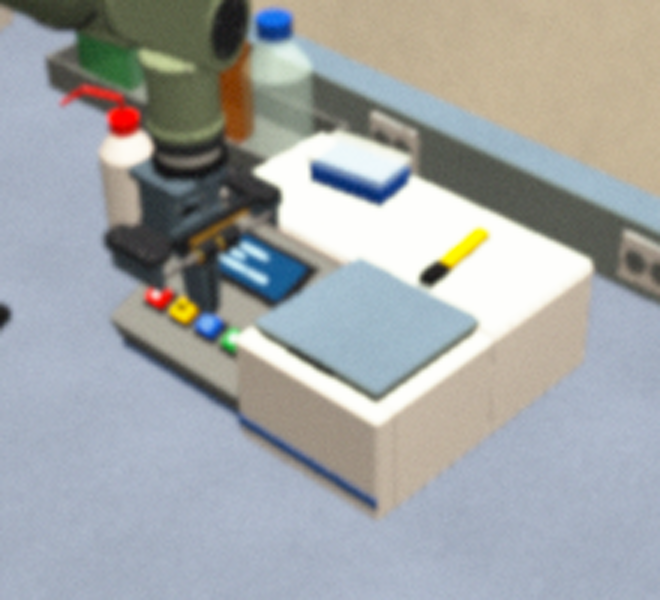

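Call:
play_rows(increments=[[-1,0,-4,0,1],[0,0,-4,0,1],[0,0,-4,0,1],[0,0,-2,0,1],[0,0,0,0,1],[0,0,0,0,1]])

```text
time_s: 10.48
ee_pos: [485.6, 146.8, 112.0]
ee_rot: [180.0, -0.0, 90.5]
force: [0.5, -0.1, -0.9]
gripper_width: 0.2
```

Call:
play_rows(increments=[[0,0,-2,0,1],[0,0,0,0,1],[0,0,0,0,1]])

```text
time_s: 10.85
ee_pos: [485.5, 146.8, 110.0]
ee_rot: [180.0, -0.0, 90.5]
force: [1.0, 0.1, 0.2]
gripper_width: 0.6
```

Call:
play_rows(increments=[[0,0,-2,0,1],[0,0,0,0,1]])

```text
time_s: 11.1
ee_pos: [485.4, 146.8, 107.8]
ee_rot: [-180.0, 0.0, 90.5]
force: [0.8, 0.4, 0.0]
gripper_width: 0.7
```

Call:
play_rows(increments=[[0.5,0,-1,0,1],[0,0,0,0,1]])

```text
time_s: 11.35
ee_pos: [486.0, 146.8, 106.9]
ee_rot: [-180.0, 0.0, 90.5]
force: [-0.0, 0.1, 0.4]
gripper_width: 0.2
```

Call:
play_rows(increments=[[0.5,0,-1,0,1],[0,0,0,0,1]])

```text
time_s: 11.6
ee_pos: [486.5, 146.8, 105.9]
ee_rot: [-180.0, 0.0, 90.5]
force: [-0.1, -0.0, -0.2]
gripper_width: 0.4
```

Call:
play_rows(increments=[[0.5,0,-1,0,1],[0,0,0,0,1]])

```text
time_s: 11.85
ee_pos: [487.0, 146.8, 104.9]
ee_rot: [-180.0, 0.0, 90.5]
force: [0.3, -0.5, 0.4]
gripper_width: 0.6
```

Call:
play_rows(increments=[[0.5,0,-1,0,1],[0,0,0,0,1]])

```text
time_s: 12.1
ee_pos: [487.4, 146.8, 104.0]
ee_rot: [-180.0, -0.0, 90.5]
force: [-1.2, -0.9, 1.9]
gripper_width: 0.5
```

Call:
play_rows(increments=[[0.5,0,-1,0,1],[0,0,0,0,1]])

```text
time_s: 12.35
ee_pos: [487.9, 146.8, 103.0]
ee_rot: [-180.0, -0.0, 90.5]
force: [-0.9, 0.3, 2.2]
gripper_width: 0.4
```

Call:
play_rows(increments=[[0.5,0,-1,0,1],[0.5,0,-1,0,1],[0,0,0,0,1]])

```text
time_s: 12.72
ee_pos: [488.7, 146.8, 101.0]
ee_rot: [-180.0, -0.0, 90.5]
force: [-2.3, 0.1, 3.6]
gripper_width: 0.6
```

Call:
play_rows(increments=[[0.5,0,-1,0,1],[0,0,0,0,1]])

```text
time_s: 12.98
ee_pos: [489.2, 146.8, 99.9]
ee_rot: [-180.0, -0.0, 90.5]
force: [-4.3, -0.3, 4.3]
gripper_width: 0.4
```

Call:
play_rows(increments=[[0.2,0,-1,0,1],[0,0,0,0,1]])

```text
time_s: 13.22
ee_pos: [489.5, 146.8, 99.0]
ee_rot: [-180.0, -0.0, 90.5]
force: [-5.0, 0.7, 5.4]
gripper_width: 0.4
```

```bash
python3 - <<'E'
from h import *
snap('wrist','w7.png')
s=env.state(); print(s['ee_pos'],s['force'])
E
```

```text
[489.52606418 146.86599453  99.07875872] [-4.16970581 -0.45433241  6.02710209]
```

View pics/w7.png

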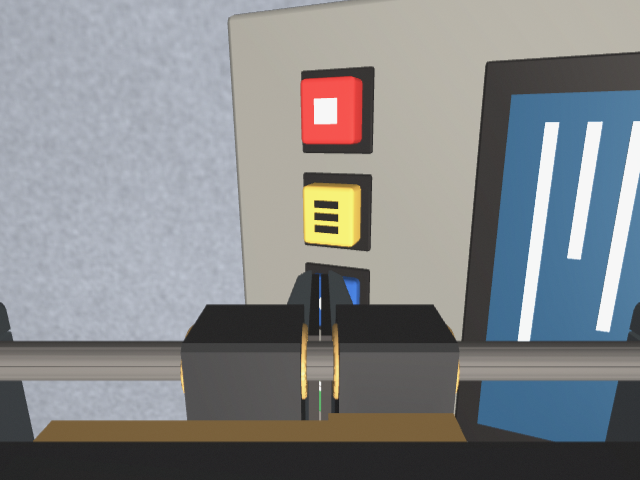

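Call:
play_rows(increments=[[-1,0,3,0,1],[-2,0,5,0,1],[-1,0,12,0,1],[-0.5,20,5,0,1],[0,20,0,0,1],[0,0,0,0,1],[0,0,0,0,1]])

```text
time_s: 14.15
ee_pos: [485.0, 186.6, 123.7]
ee_rot: [-180.0, 0.0, 90.6]
force: [-0.3, 0.5, 0.4]
gripper_width: -0.0
```

```bash
python3 - <<'E'
from h import *
snap('wrist','w8.png')
s=env.state(); print(s['ee_pos'],s['force'])
E
```

```text
[484.99154306 186.453687   123.68967298] [ 0.17210815 -0.37437714 -0.09708738]
```

View pics/w8.png

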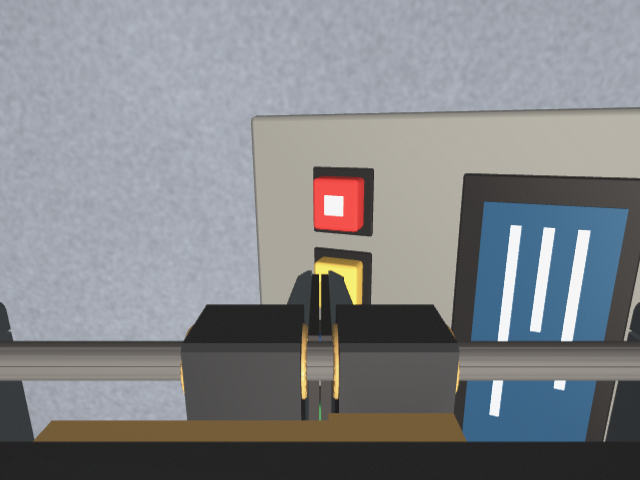

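Finger is over the yellow key, the same relative view as before; red key at (338,203) well clear.

Call:
play_rows(increments=[[0,0,-6,0,1],[0.5,0,-6,0,1],[0.5,0,-3,0,1],[0.5,0,-1.5,0,1],[0.5,0,-1.5,0,1],[0,0,0,0,1]])

```text
time_s: 14.95
ee_pos: [487.2, 186.8, 105.9]
ee_rot: [180.0, 0.0, 90.5]
force: [-0.1, -0.7, 0.3]
gripper_width: 0.5
```

Call:
play_rows(increments=[[0.5,0,-1,0,1],[0.5,0,-1,0,1],[0,0,0,0,1]])

```text
time_s: 15.32
ee_pos: [488.2, 186.9, 104.1]
ee_rot: [180.0, -0.0, 90.5]
force: [-1.0, -0.4, 1.8]
gripper_width: 0.6
```

Call:
play_rows(increments=[[0.5,0,-1,0,1],[0.5,0,-1,0,1],[0,0,0,0,1]])

```text
time_s: 15.7
ee_pos: [489.1, 186.9, 102.1]
ee_rot: [-180.0, -0.0, 90.5]
force: [-1.5, 0.5, 4.4]
gripper_width: 0.3
```

Call:
play_rows(increments=[[0.4,0,-1,0,1],[0.3,0,-1,0,1],[0,0,0,0,1]])

```text
time_s: 16.08
ee_pos: [489.9, 186.9, 100.1]
ee_rot: [180.0, -0.0, 90.5]
force: [-2.3, 0.7, 6.3]
gripper_width: 0.7
```

Call:
play_rows(increments=[[0.2,0,-1,0,1],[0,0,0,0,1]])

```text
time_s: 16.32
ee_pos: [490.2, 186.9, 99.3]
ee_rot: [180.0, -0.0, 90.5]
force: [-1.9, 0.5, 5.9]
gripper_width: 0.4
```

Call:
play_rows(increments=[[-1,0,3,0,1],[-2,0,5,0,1],[-1,0,14,0,1],[0,0,8,0,1],[0.5,-40,0,0,1],[0.5,-40,0,0,1],[0,0,-5,0,1],[0,0,0,0,1],[0,0,0,0,1]])

```text
time_s: 17.45
ee_pos: [487.3, 107.6, 124.1]
ee_rot: [180.0, -0.0, 90.6]
force: [-0.2, 0.3, 0.5]
gripper_width: 0.9
```

```bash
python3 - <<'E'
from h import *
snap('wrist','w9.png')
s=env.state(); print(s['ee_pos'],s['force'])
E
```

```text
[487.2555648  107.65899963 124.04600587] [-0.67956708 -0.49998704 -0.94980309]
```

View pics/w9.png

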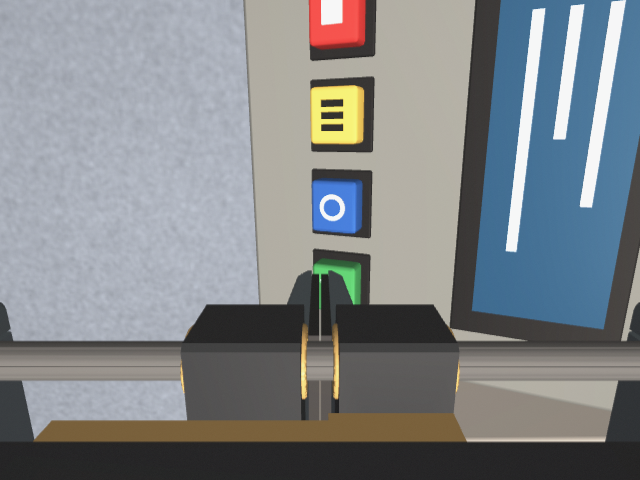

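Call:
play_rows(increments=[[-0.5,-0.5,-6,0,1],[0,0,-6,0,1],[0.5,0,-3,0,1],[0.5,0,-1.5,0,1],[0.5,0,-1.5,0,1],[0,0,0,0,1]])

```text
time_s: 18.25
ee_pos: [488.2, 106.3, 105.9]
ee_rot: [180.0, -0.0, 90.5]
force: [0.4, -0.4, 0.3]
gripper_width: 0.4
```

Call:
play_rows(increments=[[0.5,0,-1,0,1],[0.5,0,-1,0,1],[0,0,0,0,1]])

```text
time_s: 18.62
ee_pos: [489.1, 106.3, 104.1]
ee_rot: [180.0, -0.0, 90.5]
force: [-0.6, 0.5, 1.7]
gripper_width: 0.5
```

Call:
play_rows(increments=[[0.5,0,-1,0,1],[0.4,0,-1,0,1],[0,0,0,0,1]])

```text
time_s: 19.0
ee_pos: [490.0, 106.3, 102.1]
ee_rot: [180.0, -0.0, 90.5]
force: [-0.9, -1.0, 3.5]
gripper_width: 0.3
```

Call:
play_rows(increments=[[0.4,0,-1,0,1],[0.3,0,-1,0,1],[0,0,0,0,1]])

```text
time_s: 19.38
ee_pos: [490.8, 106.4, 100.1]
ee_rot: [180.0, -0.0, 90.5]
force: [-2.0, -0.1, 5.9]
gripper_width: 0.4
```

Call:
play_rows(increments=[[0.2,0,-1,0,1],[0,0,0,0,1]])

```text
time_s: 19.62
ee_pos: [491.1, 106.4, 99.3]
ee_rot: [180.0, -0.0, 90.5]
force: [-0.8, 0.0, 6.5]
gripper_width: 0.7
```

Call:
play_rows(increments=[[-1,0,3,0,1],[-2,0,5,0,1],[-2,0,20,0,1],[0,0,50,0,1],[0,0,50,0,1],[-25,-50,20,0,1],[-25,-55,0,0,1],[-25,-55,0,0,1],[-25,-55,0,0,1],[0,-55,0,0,1],[0,0,0,0,1],[0,0,0,0,1]])

```text
time_s: 21.12
ee_pos: [385.7, -163.3, 246.6]
ee_rot: [-180.0, -0.1, 90.5]
force: [-0.5, 0.6, -1.0]
gripper_width: 0.7
```

```bash
python3 - <<'E'
from h import *
snap('top','t10.png');snap('side','s10.png')
s=env.state(); print(s['ee_pos'],s['force'],s['time_s'])
def al(a,f): 
    b=cv2.imread('pics/'+a)[120:320,160:400];cv2.imwrite('pics/'+f,cv2.resize(b,None,fx=3,fy=3,interpolation=cv2.INTER_CUBIC))
al('t10.png','t10z.png')
E
```

```text
[ 385.99205862 -162.54559426  246.74293162] [ 0.2563988   0.05851321 -0.11319324] 21.225
```

View pics/t10z.png

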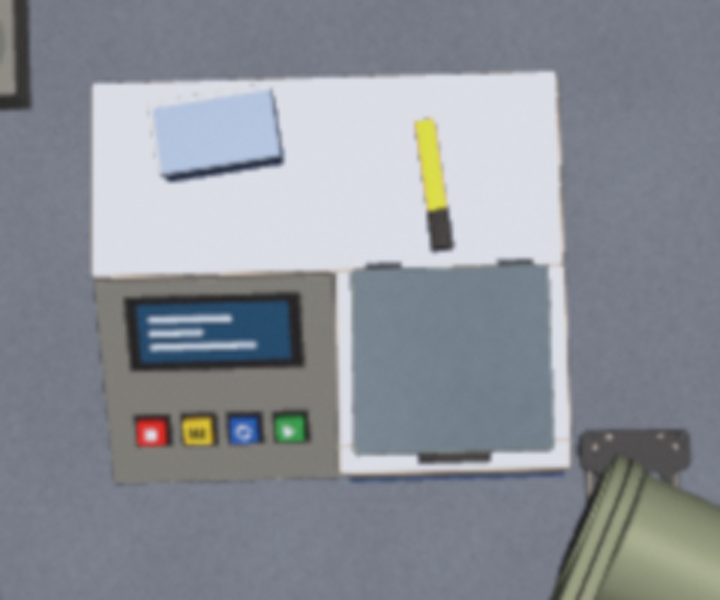

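View pics/s10.png

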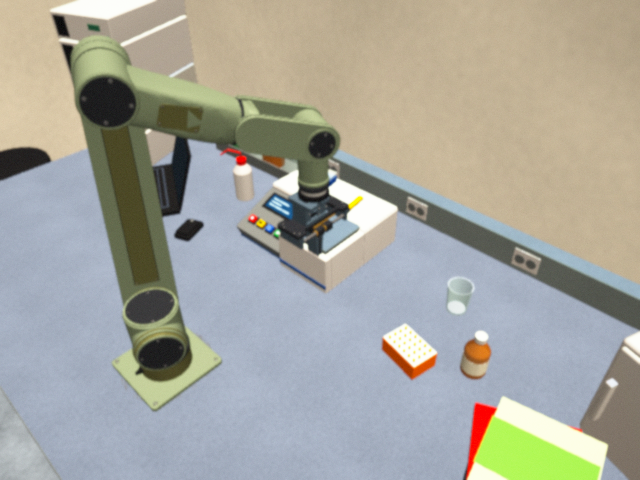

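```bash
python3 -c "
from h import *
print(env.job_done())"
```

```text
the job is handed in; nothing more can be done
None
```

I pushed the lid shut, then tapped ZERO, CELL and READ in that order, and handed the job in at about 21 s of the 51 s allowed.

- **Lid:** I followed its swing down with the closed fingertips and pressed to about 8.6 N on the seal. The top camera showed it flat on the compartment before the first key press, and again at the end.
- **Keys:** I pressed ZERO at about 7 N, and CELL and READ at about 6.5 N. Each press went roughly 5 mm into the key by the measured TCP positions. I lifted the hand well clear after each one. I never touched STOP.
- **Last checks:** The top picture shows the lid shut, the keys up, and the instrument, cuvette box and marker where they were. The side picture shows the mouse, wash bottle, beaker, amber bottle and tip box still standing in place. The hand was clear, with only noise on the force reading.

My first triangulation put the key tops about 10 mm higher (99–106 mm) than the later fit of the key row (about 87–91 mm). The fingertips met the blue key at about 90 mm, which agrees with the later fit. The lid angle and key travels are inferred from forces and positions, since no joint readings were available to confirm them.

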